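# Put the canister away and close the heavy sealed lid

### The arm

A 6-joint arm with a two-finger parallel gripper is mounted at the origin on the work surface. World frame = base frame: x ahead of the robot, y to its left, z up, the work surface at z = 0. Lengths are in m, angles in rad, forces in N, time in s.
With the tool pointing down it reaches from about 0.35 to 0.975 m from the base axis. Payload 4.9 kg.
Tool frame: the origin (TCP) lies midway between the tips of the shut fingers; the grasp point (between the pads) lies 19 mm behind it; z points along the fingers, y is the line along which they close (so a half turn about z gives the same grasp; the last joint's range is limited). The gripper opens to 85 mm and grips with 20 to 120 N. Pads are 22 mm wide; open, the fingers measure 114 mm over their backs; the gripper's body (76 mm by 85 mm) begins 54 mm behind the grasp point. The pads swing forward as they close: fully open they stand 13 mm farther back than shut.
Start: joints at [-0.119, 0.053, 1.613, -0, 1.476, -0.119], TCP at [0.625, 0, 0.192] pointing down, gripper open.
Joint ranges: [-3.01, 3.01], [-1.01, 2.22], [0.06, 2.58], [-1.02, 4.17], [0.09, 2.62], [-3.14, 3.14]. Speed limits (rad/s): [2.57, 2.57, 3.14, 3.14, 3.14, 3.14].

### API

Orientations are given as a rotation vector (axis times angle).
In Python, from station import ctrl gives the robot as it stands.
- The arm moves only by the shell command python3 -m handwheel 'ROWS' [FORCE]. ROWS is JSON, a list of rows, each an object with "gripper": the gripper command: -1 is fully open, 1 is shut, values between are in proportion; "offset": the shift along the tool's x, y, z in mm, a list of three; "rotation": the turn, a rotation vector about the tool's x, y, z in rad, a list of three. A call has exactly 8 rows; each row is the pose to reach, as a shift and turn from the pose commanded when the call began, along the tool's axes at that moment; what a row does not reach only later rows make up. A row lasts 1/8 s, in which the tool goes at most 62.5 mm and 10.7 degrees, less where a joint would pass 70% of its speed; a pose out of reach is approached as far as the arm can. A call with a gripper value outside its range is refused whole. The fingers move at their own pace and stop on an object; FORCE is the grip in N (left out, the last holds). Time passes only in rows, so rows that repeat a pose let the fingers close, or fill a call up. It gives the time, the measured TCP pose, the force, the opening and the grip force at its end, in the units of the state.
- ctrl.get_obs(): the state, without advancing time (a new reading comes with each control period).
- ctrl.get_image(name): name is "scene" or "side" or "wrist"; returns a dict with "image" (400x640x3 uint8, red, green, blue), "fovy" (degrees; the focal length in pixels is half the picture's height over the tangent of half this angle, whatever the lens; pixels are square), "cx", "cy" (the principal point, pixels), "xyz" and "attitude" of the camera in the world. Camera axes: x right, y up, looking along -z (the intrinsics and any distortion apply to the point x, -y, -z); pixel columns grow to the right and rows downward; lengths in m; the calibration is good to about 2 mm. The wrist camera is an equidistant fisheye: a pixel r from the principal point sees the ray r / f radians off the axis. A picture is of the moment at which its call begins. There is no depth.
- ctrl.finish_job(): hands the job in; it is judged then, once.
The state is a dict: "t": time; "q": joint angles; "dq": joint speeds; "effort": joint torques, N m; "tool_pos": TCP position; "tool_rot": TCP orientation; "contact_force": force on the tool from outside, world axes, zero at the start; "wrist_torque": the same for the moment, N m; "opening": finger opening in m; "grip_force": force on a finger pad.
Only numpy, scipy, OpenCV 4.12 (cv2) and the standard library are available. Lean on these libraries where they do the work, as an engineer would, in place of code of your own. Each camera call takes 0.05 s, during which the arm holds its last target. There are 200 camera calls.

### The job

Set the small closed ceramic canister gently upright on the floor of the wooden storage chest, in the free space beside the tin. Then push the chest's heavy lid over and down, slowly so that it does not slam, press it fully home against its springy seal and keep it pressed there for a second with a firm push of 10 to 25 N, never more, so that the seal beds in. Leave the tin and everything else on the block where it stands.

Things in the scene. Friction and masses are not known exactly. Their poses are not given: they have to be found in the camera images.
- canister: Closed white ceramic canister with a knob on top, 280 g, one rigid piece. Body 66 mm wide and 64 mm high; on it a round knob 24 mm wide whose straight sides run from 74 to 90 mm (top at 92 mm). Origin at the centre of its underside, z up. It changes places with the jar and the cup.
- chest: Open-topped plywood storage chest, fixed to the block: 220 mm (its x) by 200 mm (its y), walls 12 mm, floor 12 mm thick. Origin at the centre of its underside. On it sits a wooden top frame with the lid and the seal; its rim is 115 to 127 mm high, as packing strips lift it by an amount that differs each time and is not measured. Inside 192 mm by 172 mm. Hinge on the +y side; seal 6 mm proud on the -y rim.
- free_spot (a point): Point on the chest's inside floor in the middle of the free space for the canister: 30 mm to -x and 40 mm to -y of the chest's centre. Axes as the chest's.
- hinge_mark (a point): Point of the chest below the middle of the hinge line: 100 mm to +y of the chest's centre and 115 mm high. The true hinge line runs along the chest's x, straight above it by 0 to 12 mm (packing, not measured). Axes as the chest's.
- lid (a joint): Lid angle, rad: 0 = home on the rim; starts 1.28 to 1.48, nearly upright, leaning over the chest. Board 220 x 205 (out from the hinge line) x 22 mm, 0.65 to 1.05 kg; outer face 22 mm from the hinge line. Stays where it is let go. Pushed 180 mm from the hinge it moves at 2 to 7 N; below 0.03 the seal pushes back, up to 11 N, then it meets the rim hard (1 mm more is over 25 N). Slam: over 0.8 rad/s in the last 0.4.
- tin: Round aluminium tin, 50 mm wide, 55 mm high, standing in the chest in the corner at its +x, +y. Leave it there. Origin under its centre.
- jar: Amber glass jar with cork, 66 mm wide, 113 mm high. Not to be moved. Origin under its centre.
- cup: Glass cup in a steel holder with a small side handle, 68 mm wide, 85 mm high. Not to be moved. Origin under its centre.
- cezve: Red enamel cezve, 84 mm wide, 70 mm high, with a handle 165 mm out along its x, rising to 100 mm. Not to be moved. Origin under the pot's centre.
- spoon: Wooden spoon 160 mm long lying flat along its x. Not to be moved. Origin under its middle.
- grinder: Brushed steel grinder with a top knob, 110 mm wide at the foot, 207 mm high. Not to be moved. Origin under its centre.

How it is judged:
By the outcome, as a careful person would: the job done as asked, in the order asked, and still so for the second after the job is handed in, with the robot touching nothing.
It also fails if it takes over 72 s, if anything falls off the work surface, if the arm or the gripper's body presses on something with over 40 N, if the wrist force passes 120 N, or if a joint passes its speed limit or range.

## Working session

There is one attempt and no reset: what is moved stays moved. The work goes in short steps, Python scripts to look and compute and a shell command to move; the robot and the scene stay as the last step left them, time stands still between calls to the robot, and variables do not carry over. Pictures are saved under pics/ and viewed, at most 10 in all, crops included, and the job is handed in when it is done.

```bash
ls; mkdir -p pics
cat > h.py <<'E'
import numpy as np, cv2
from scipy.spatial.transform import Rotation as R
from station import ctrl
def save(n,f):
    d=ctrl.get_image(n); cv2.imwrite(f,d["image"][:,:,::-1]); return d
E
python3 - <<'E'
from h import *
import pickle
D={}
for n in ("scene","side","wrist"):
    D[n]=save(n,f"pics/{n}0.png"); d=D[n]; print(n,{k:v for k,v in d.items() if k!="image"})
pickle.dump(D,open("d0.pkl","wb"))
print(ctrl.get_obs())
E
```

```text
pics
scene {'fovy': 50.22362773400399, 'cx': 318.82134048326304, 'cy': 201.92777727472208, 'xyz': array([0.92862503, 0.18171774, 1.20991117]), 'attitude': array([0.20684884, 0.32613845, 2.01485765])}
side {'fovy': 42.09539647195329, 'cx': 317.9348219429053, 'cy': 193.60967927400822, 'xyz': array([ 0.14770895, -0.03121604,  1.51602813]), 'attitude': array([ 0.24902101, -0.21947494, -1.44311363])}
wrist {'fovy': 65.70646984690485, 'cx': 322.70510367640253, 'cy': 197.51454943458197, 'xyz': array([0.62589194, 0.06828897, 0.37285462]), 'attitude': array([-2.73699169e-01, -5.56949498e-04,  1.47977453e-04])}
{'t': 0.15, 'q': array([-1.18987036e-01,  5.32424629e-02,  1.61398805e+00, -1.35376125e-05,
        1.47599584e+00, -1.18972466e-01]), 'dq': array([-0.00027294, -0.00090561, -0.00417301,  0.00023442,  0.0010356 ,
        0.00072751]), 'effort': array([ 5.10442842e-04, -3.94241810e+01, -3.70721948e+01, -1.15854355e-04,
        4.61802789e-03,  5.00508997e-05]), 'tool_pos': array([6.24446451e-01, 7.03694830e-05, 1.91016743e-01]), 'tool_rot': array([-2.22055377e+00, -2.22052429e+00,  1.60235799e-03]), 'contact_force': array([-0.22337427,  0.09328713,  0.63499231]), 'wrist_torque': array([ 0.01174996, -0.02886203,  0.02264287]), 'grip_force': 0.0, 'opening': 0.08535429505232614}
```

View pictures.

View pics/scene0.png

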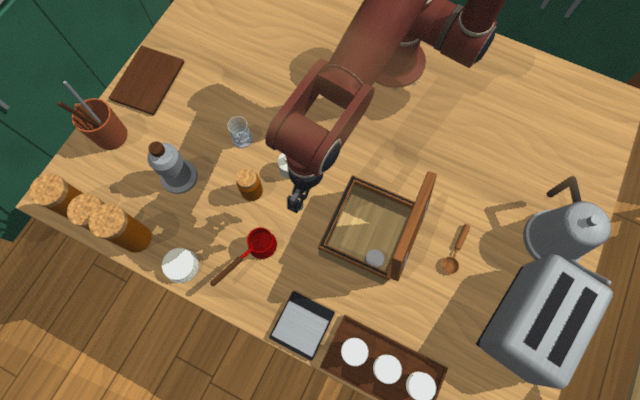

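View pics/side0.png

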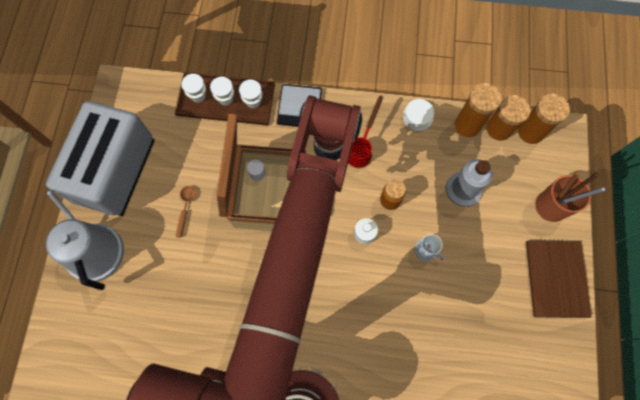

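```bash
cat >> h.py <<'E'
def ray(d,u,v,name=""):
    f=200/np.tan(np.radians(d["fovy"])/2); x=(u-d["cx"])/f; y=(v-d["cy"])/f
    if name=="wrist":
        r=np.hypot(x,y); s=np.sin(r)/max(r,1e-9); c=np.array([x*s,-y*s,-np.cos(r)])
    else: c=np.array([x,-y,-1.])
    return np.array(d["xyz"]),R.from_rotvec(d["attitude"]).apply(c)
def onz(d,u,v,z,name=""):
    o,r=ray(d,u,v,name); return o+r*(z-o[2])/r[2]
def proj(d,p,name=""):
    f=200/np.tan(np.radians(d["fovy"])/2); c=R.from_rotvec(d["attitude"]).inv().apply(np.array(p)-d["xyz"])
    x,y=c[0]/-c[2],-c[1]/-c[2]
    if name=="wrist":
        r=np.hypot(x,y); k=np.arctan(r)/max(r,1e-9); x*=k;y*=k
    return d["cx"]+f*x,d["cy"]+f*y
E
python3 - <<'E'
from h import *
import pickle
np.set_printoptions(precision=4,suppress=True)
D=pickle.load(open("d0.pkl","rb")); S=D["side"];C=D["scene"]
print("can knob side",onz(S,366,226,.092))
print("can scene",onz(C,287,160,.09))
print("tin top",onz(S,256,166,.067),onz(C,376,257,.067))
print("jar",onz(S,394,187,.113),onz(C,249,177,.113)); print("cup",onz(S,432,243,.085),onz(C,238,124,.085))
print("cezve",onz(S,360,150,.06),onz(C,262,240,.06))
for p in [(354,179),(321,243),(390,277)]: print("chest scene",onz(C,*p,.121))
for p in [(229,216),(237,148)]: print("chest side",onz(S,*p,.121))
for p in [(434,174),(400,276)]: print("lid top scene",onz(C,*p,.32))
for p in [(234,114),(223,214)]: print("lid top side",onz(S,*p,.32))
im=cv2.resize(D["side"]["image"][90:290,170:470,::-1],None,fx=2,fy=2,interpolation=cv2.INTER_CUBIC)
im2=cv2.resize(D["scene"]["image"][110:300,230:470,::-1],None,fx=2.5,fy=2.5,interpolation=cv2.INTER_CUBIC)
cv2.imwrite("pics/c1.png",im2)
cv2.imwrite("pics/w.png",D["wrist"]["image"][:,:,::-1])
E
```

```text
can knob side [ 0.5112 -0.123   0.092 ]
can scene [ 0.5188 -0.1204  0.09  ]
tin top [0.6626 0.2163 0.067 ] [0.6554 0.2231 0.067 ]
jar [ 0.6284 -0.1905  0.113 ] [ 0.6196 -0.1839  0.113 ]
cup [ 0.4855 -0.3113  0.085 ] [ 0.4794 -0.3057  0.085 ]
cezve [ 0.752  -0.0863  0.06  ] [ 0.7514 -0.0773  0.06  ]
chest scene [0.4979 0.0787 0.121 ]
chest scene [0.6989 0.0778 0.121 ]
chest scene [0.6993 0.274  0.121 ]
chest side [0.4884 0.2592 0.121 ]
chest side [0.6919 0.27   0.121 ]
lid top scene [0.4848 0.2534 0.32  ]
lid top scene [0.73  0.275 0.32 ]
lid top side [0.7051 0.2496 0.32  ]
lid top side [0.443  0.2328 0.32  ]
```

View pics/wrist0.png

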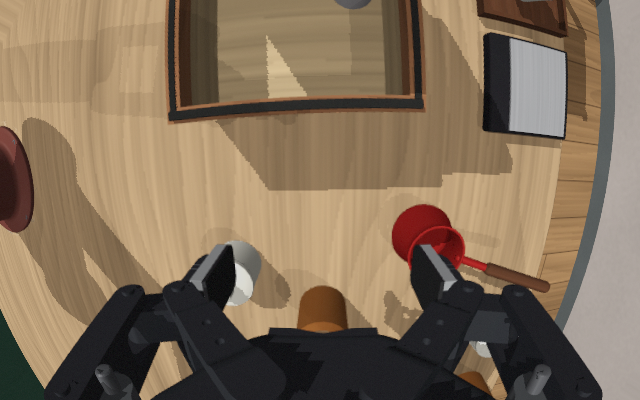

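View pics/c1.png

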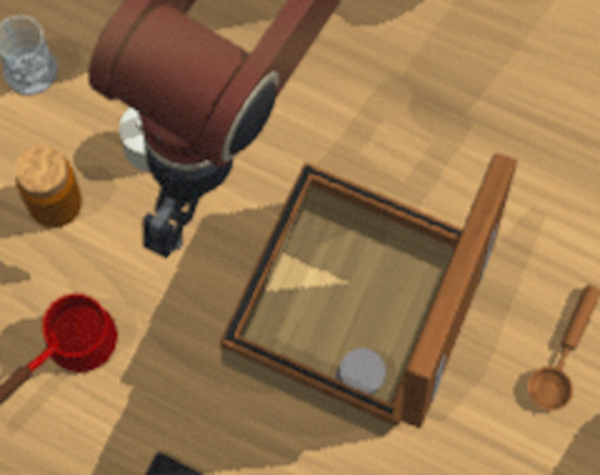

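Scene: chest centre is near (0.60, 0.17) with its axes almost parallel to the world's. The lid stands upright on the +y side and the tin is in the far-left corner, at scene (376,257). The canister is at (0.51, −0.12), seen at side (366,228) and wrist (237,270). I'm moving over the canister with the tool turned 90°.

```bash
python3 -m handwheel '[{"gripper":-0.1,"offset":[-15,-14,0],"rotation":[0,0,0.18]},{"gripper":-0.1,"offset":[-30,-28,0],"rotation":[0,0,0.36]},{"gripper":-0.1,"offset":[-46,-41,0],"rotation":[0,0,0.54]},{"gripper":-0.1,"offset":[-61,-55,0],"rotation":[0,0,0.72]},{"gripper":-0.1,"offset":[-76,-69,0],"rotation":[0,0,0.9]},{"gripper":-0.1,"offset":[-91,-83,0],"rotation":[0,0,1.08]},{"gripper":-0.1,"offset":[-107,-97,0],"rotation":[0,0,1.26]},{"gripper":-0.1,"offset":[-122,-110,0],"rotation":[0,0,1.44]}]' 40
python3 -m handwheel '[{"gripper":-0.1,"offset":[0,0,0],"rotation":[0,0,0.13]},{"gripper":-0.1,"offset":[0,0,0],"rotation":[0,0,0.13]},{"gripper":-0.1,"offset":[0,0,0],"rotation":[0,0,0.13]},{"gripper":-0.1,"offset":[0,0,0],"rotation":[0,0,0.13]},{"gripper":-0.1,"offset":[0,0,0],"rotation":[0,0,0.13]},{"gripper":-0.1,"offset":[0,0,0],"rotation":[0,0,0.13]},{"gripper":-0.1,"offset":[0,0,0],"rotation":[0,0,0.13]},{"gripper":-0.1,"offset":[0,0,0],"rotation":[0,0,0.13]}]'
python3 - <<'E'
from h import *
import pickle
np.set_printoptions(precision=4,suppress=True)
D=pickle.load(open("d0.pkl","rb")); W=D["wrist"]
for z in (.115,.121,.127):
    a=onz(W,170,121,z,"wrist");b=onz(W,424,109,z,"wrist"); print(z,a,b,np.linalg.norm(a-b),np.arctan2(*(b-a)[[1,0]]))
d=save("wrist","pics/w1.png"); s=save("scene","pics/s1.png"); l=save("side","pics/l1.png"); pickle.dump(dict(wrist=d,scene=s,side=l),open("d1.pkl","wb"))
o=ctrl.get_obs(); print(o["t"],o["tool_pos"],o["tool_rot"],o["opening"],o["q"])
a=cv2.resize(s["image"][80:330,200:500,::-1],(480,400),interpolation=cv2.INTER_CUBIC)
cv2.imwrite("pics/m1.png",cv2.resize(d["image"][:,:,::-1],(640,400)))
E
```

```text
t: 1.15
tool_pos: [0.5142, -0.1224, 0.1916]
tool_rot: [-3.135, -0.196, 0.001]
contact_force: [-0.1, -0.6, -0.3]
opening: 0.0469
grip_force: 0.0
t: 2.15
tool_pos: [0.515, -0.122, 0.192]
tool_rot: [-3.142, -0.001, 0.0]
contact_force: [-0.4, 0.6, 0.7]
opening: 0.0468
grip_force: 0.0
0.115 [0.4893 0.067  0.115 ] [0.7122 0.0741 0.115 ] 0.2229807251631062 0.03186988165892011
0.121 [0.4925 0.0671 0.121 ] [0.7102 0.074  0.121 ] 0.2177922032141857 0.03186988165892008
0.127 [0.4957 0.0671 0.127 ] [0.7082 0.0739 0.127 ] 0.21260368126526502 0.031869881658920136
2.3 [ 0.515 -0.122  0.192] [-3.1416 -0.0013  0.    ] 0.04718430221563223 [-0.3733 -0.1783  1.8336  0.      1.4863  1.1967]
```

View pics/w1.png

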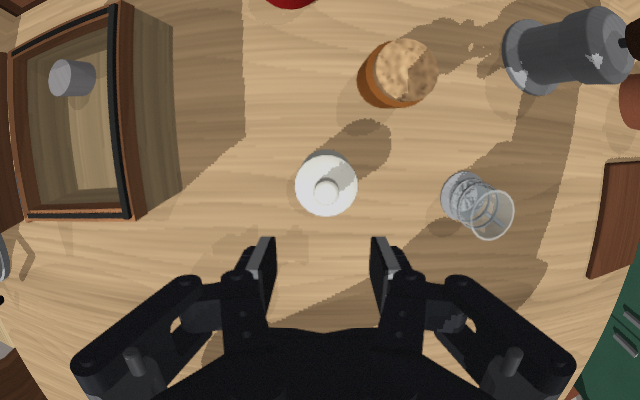

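Wrist view: the canister lid is centred near (326,185) with its knob top at about (326,190). The fingers are clear, and the jar is at (400,72) and the cup at (485,210).

Run:
```python
from h import *
import pickle
np.set_printoptions(precision=4,suppress=True)
D=pickle.load(open("d1.pkl","rb")); W=D["wrist"]; C=D["scene"]; L=D["side"]
for d,n in ((W,"wrist"),(C,"scene"),(L,"side")):
    im=d["image"]; hsv=cv2.cvtColor(im,cv2.COLOR_RGB2HSV)
    m=((hsv[...,1]<30)&(hsv[...,2]>120)).astype(np.uint8)
    u,v=proj(d,(.514,-.122,.08),n); 
    k,lab,st,ce=cv2.connectedComponentsWithStats(m)
    for i in range(1,k):
        if st[i,4]>40 and np.hypot(*(ce[i]-(u,v)))<60: print(n,(round(u),round(v)),st[i],ce[i],onz(d,*ce[i],.066,n))
print("knob",onz(W,326,190,.092,"wrist"))
cv2.imwrite("pics/k.png",cv2.resize(W["image"][130:230,270:390,::-1],None,fx=4,fy=4,interpolation=cv2.INTER_CUBIC))
# two-ray for rim -y left corner etc
g=lambda d: d["image"]
```

```text
wrist (322, 187) [ 295  155   63   62 3027] [325.7208 185.0648] [ 0.5122 -0.1254  0.066 ]
scene (288, 160) [230 122  23  26 271] [242.1255 134.9852] [ 0.4982 -0.2845  0.066 ]
scene (288, 160) [278 151  22  25 380] [289.2447 161.8316] [ 0.5122 -0.1183  0.066 ]
knob [ 0.5136 -0.1254  0.092 ]
```

View pics/k.png

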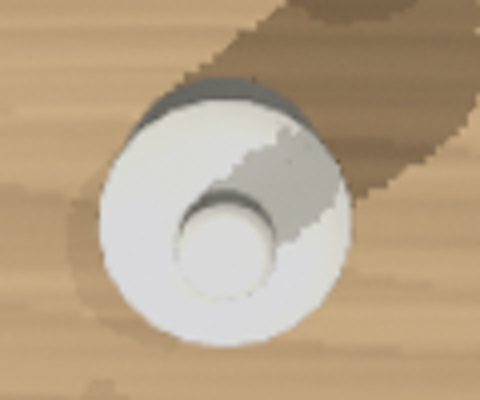

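View pics/s1.png

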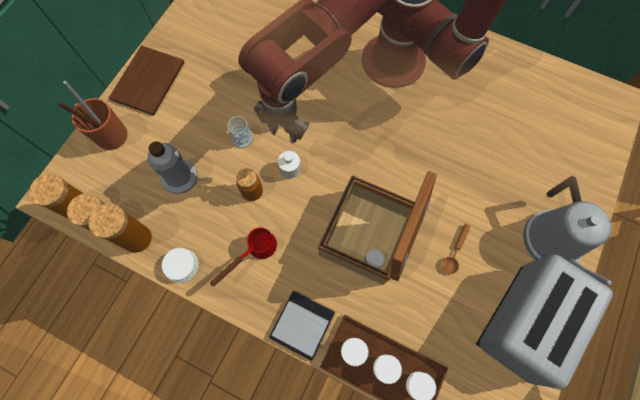

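```bash
python3 -m handwheel '[{"gripper":-0.1,"offset":[-2.5,3,10],"rotation":[0,0,0]},{"gripper":-0.1,"offset":[-2.5,3,30],"rotation":[0,0,0]},{"gripper":-0.1,"offset":[-2.5,3,50],"rotation":[0,0,0]},{"gripper":-0.1,"offset":[-2.5,3,70],"rotation":[0,0,0]},{"gripper":-0.1,"offset":[-2.5,3,90],"rotation":[0,0,0]},{"gripper":-0.1,"offset":[-2.5,3,107],"rotation":[0,0,0]},{"gripper":-0.1,"offset":[-2.5,3,119],"rotation":[0,0,0]},{"gripper":-0.1,"offset":[-2.5,3,125],"rotation":[0,0,0]}]'
python3 - <<'E'
from h import *
d=save("wrist","pics/w2.png")
E
```

```text
t: 3.3
tool_pos: [0.5123, -0.1249, 0.0661]
tool_rot: [-3.141, -0.001, 0.001]
contact_force: [0.0, 0.8, -0.2]
opening: 0.0471
grip_force: 0.0
```

View pics/w2.png

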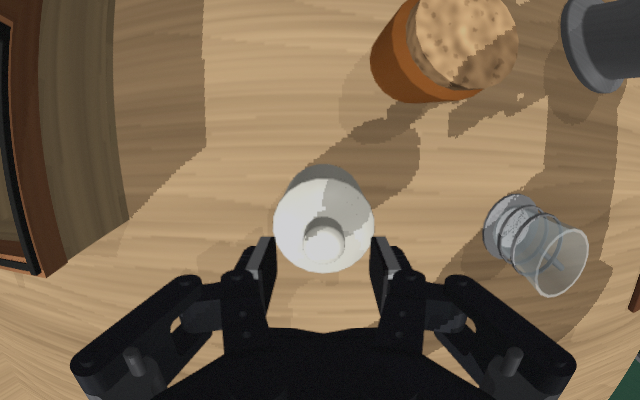

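The knob is at (324,245), centred between the pads at (260..275) and (372..390). Next I check alignment along x by projecting the grasp point.

Run:
```python
from h import *
np.set_printoptions(precision=4,suppress=True)
d=ctrl.get_image("wrist"); o=ctrl.get_obs(); p=o["tool_pos"]
print(p, proj(d,p+[0,0,.026],"wrist"), onz(d,324,245,.092,"wrist"))
for y in(.0235,-.0235): print(proj(d,p+[.011,y,.003],"wrist"),proj(d,p+[-.011,y,.003],"wrist"))
```

```text
[ 0.5123 -0.1249  0.0665] (np.float64(322.4492820339905), np.float64(243.6829279664024)) [ 0.5113 -0.1258  0.092 ]
(np.float64(283.8630719636948), np.float64(211.414732872672)) (np.float64(285.2669509615795), np.float64(244.43530899508838))
(np.float64(361.10253040969434), np.float64(211.4841413668606)) (np.float64(359.6446278140381), np.float64(244.50145663310292))
```

```bash
python3 -m handwheel '[{"gripper":1,"offset":[-0.5,0.5,0],"rotation":[0,0,0]},{"gripper":1,"offset":[-0.5,0.5,0],"rotation":[0,0,0]},{"gripper":1,"offset":[-0.5,0.5,0],"rotation":[0,0,0]},{"gripper":1,"offset":[-0.5,0.5,0],"rotation":[0,0,0]},{"gripper":1,"offset":[-0.5,0.5,0],"rotation":[0,0,0]},{"gripper":1,"offset":[-0.5,0.5,0],"rotation":[0,0,0]},{"gripper":1,"offset":[-0.5,0.5,0],"rotation":[0,0,0]},{"gripper":1,"offset":[-0.5,0.5,0],"rotation":[0,0,0]}]' 40
python3 - <<'E'
from h import *
import pickle
np.set_printoptions(precision=4,suppress=True)
D=pickle.load(open("d1.pkl","rb")); C=D["scene"]; L=D["side"]
cv2.imwrite("pics/q.png",np.hstack([cv2.resize(C["image"][165:285,315:445,::-1],None,fx=3,fy=4,interpolation=cv2.INTER_CUBIC),cv2.resize(L["image"][100:230,210:330,::-1],(390,480),interpolation=cv2.INTER_CUBIC)]))
E
```

```text
t: 4.4
tool_pos: [0.512, -0.1255, 0.067]
tool_rot: [-3.142, -0.001, 0.0]
contact_force: [0.2, -0.7, -0.3]
opening: -0.0001
grip_force: 0.0
```

View pics/q.png

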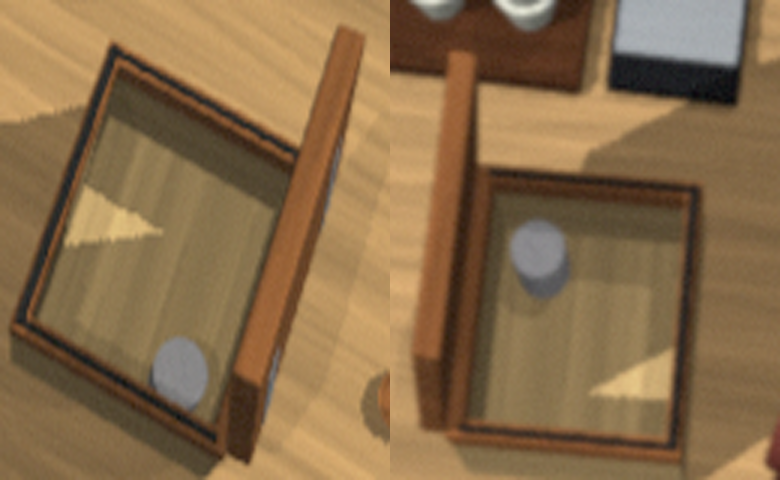

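The fingers shut without gripping anything, so the tips must be higher than I assumed. I'm checking the tip height numerically.

Run:
```python
from h import *
import pickle
np.set_printoptions(precision=4,suppress=True)
D=pickle.load(open("d1.pkl","rb")); C=D["scene"]
print("s1: TCP .192 ->",proj(C,(.515,-.122,.192)),"z .23->",proj(C,(.515,-.122,.23)))
d=ctrl.get_image("wrist"); cv2.imwrite("pics/w3.png",d["image"][:,:,::-1]); pickle.dump(d,open("w3.pkl","wb"))
o=ctrl.get_obs(); print(o["tool_pos"],d["xyz"],o["opening"],o["grip_force"])
im=d["image"].astype(int)
print([ (v,tuple(im[v,323])) for v in range(190,330,6)])
for z in (0,.01,.02,.03,.04,.05): print(z,proj(d,o["tool_pos"]+[.011,0,z],"wrist"))
```

```text
s1: TCP .192 -> (np.float64(284.54757794028524), np.float64(142.67277909569924)) z .23-> (np.float64(283.47162319879527), np.float64(135.98440611889413))
[ 0.512  -0.1255  0.067 ] [ 0.5815 -0.1255  0.2489] -0.00012459664501534152 0.0
[(190, (np.int64(211), np.int64(211), np.int64(205))), (196, (np.int64(211), np.int64(211), np.int64(208))), (202, (np.int64(211), np.int64(211), np.int64(209))), (208, (np.int64(210), np.int64(210), np.int64(206))), (214, (np.int64(171), np.int64(169), np.int64(161))), (220, (np.int64(104), np.int64(103), np.int64(96))), (226, (np.int64(179), np.int64(176), np.int64(167))), (232, (np.int64(211), np.int64(211), np.int64(209))), (238, (np.int64(16), np.int64(15), np.int64(21))), (244, (np.int64(20), np.int64(17), np.int64(21))), (250, (np.int64(12), np.int64(15), np.int64(14))), (256, (np.int64(16), np.int64(19), np.int64(15))), (262, (np.int64(13), np.int64(14), np.int64(18))), (268, (np.int64(35), np.int64(37), np.int64(38))), (274, (np.int64(29), np.int64(29), np.int64(33))), (280, (np.int64(30), np.int64(29), np.int64(30))), (286, (np.int64(28), np.int64(28), np.int64(30))), (292, (np.int64(28), np.int64(30), np.int64(31))), (298, (np.int64(30), np.int64(31), np.int64(30))), (304, (np.int64(32), np.int64(32), np.int64(31))), (310, (np.int64(32), np.int64(32), np.int64(32))), (316, (np.int64(194), np.int64(164), np.int64(126))), (322, (np.int64(188), np.int64(160), np.int64(122))), (328, (np.int64(191), np.int64(161), np.int64(124)))]
0 (np.float64(322.3183766583881), np.float64(210.0301788528917))
0.01 (np.float64(322.3105103405914), np.float64(215.25149727708683))
0.02 (np.float64(322.30186095664516), np.float64(221.04678865200432))
0.03 (np.float64(322.292314131365), np.float64(227.51138396403644))
0.04 (np.float64(322.28173463950833), np.float64(234.7615897543848))
0.05 (np.float64(322.2699624778028), np.float64(242.94026726205016))
```

View pics/w3.png

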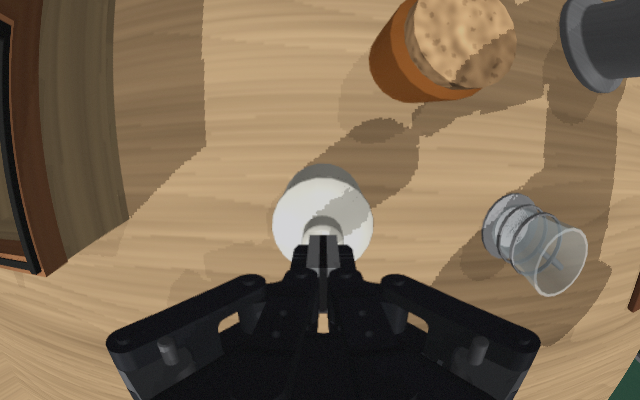

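The shut tips, at (322,235), are about 38 mm behind the reported TCP, so they closed just above the knob. The canister is untouched. I reopen and go lower.

```bash
python3 -m handwheel '[{"gripper":-0.1,"offset":[0,0,0],"rotation":[0,0,0]},{"gripper":-0.1,"offset":[0,0,0],"rotation":[0,0,0]},{"gripper":-0.1,"offset":[0,0,0],"rotation":[0,0,0]},{"gripper":-0.1,"offset":[0,0,0],"rotation":[0,0,0]},{"gripper":-0.1,"offset":[0,0,7],"rotation":[0,0,0]},{"gripper":-0.1,"offset":[0,0,14],"rotation":[0,0,0]},{"gripper":-0.1,"offset":[0,0,21],"rotation":[0,0,0]},{"gripper":-0.1,"offset":[0,0,28],"rotation":[0,0,0]}]' 40
python3 -m handwheel '[{"gripper":1,"offset":[0,0,0],"rotation":[0,0,0]},{"gripper":1,"offset":[0,0,0],"rotation":[0,0,0]},{"gripper":1,"offset":[0,0,0],"rotation":[0,0,0]},{"gripper":1,"offset":[0,0,0],"rotation":[0,0,0]},{"gripper":1,"offset":[0,0,0],"rotation":[0,0,0]},{"gripper":1,"offset":[0,0,0],"rotation":[0,0,0]},{"gripper":1,"offset":[0,0,0],"rotation":[0,0,0]},{"gripper":1,"offset":[0,0,0],"rotation":[0,0,0]}]' 40
```

```text
t: 5.45
tool_pos: [0.5117, -0.1254, 0.0382]
tool_rot: [-3.141, -0.001, 0.001]
contact_force: [0.2, -0.3, 0.4]
opening: 0.0469
grip_force: 0.0
t: 6.45
tool_pos: [0.512, -0.1255, 0.039]
tool_rot: [-3.142, -0.001, 0.0]
contact_force: [-0.5, 0.7, -2.1]
opening: 0.022
grip_force: 39.2
```

The grip reads 22 mm instead of 24, probably on the knob's rounded top. I regrasp 6 mm lower.

```bash
python3 -m handwheel '[{"gripper":-0.1,"offset":[0,0,0],"rotation":[0,0,0]},{"gripper":-0.1,"offset":[0,0,0],"rotation":[0,0,0]},{"gripper":-0.1,"offset":[0,0,0],"rotation":[0,0,0]},{"gripper":-0.1,"offset":[0,0,0],"rotation":[0,0,0]},{"gripper":-0.1,"offset":[0,0,2],"rotation":[0,0,0]},{"gripper":-0.1,"offset":[0,0,4],"rotation":[0,0,0]},{"gripper":-0.1,"offset":[0,0,6],"rotation":[0,0,0]},{"gripper":-0.1,"offset":[0,0,6],"rotation":[0,0,0]}]' 40
python3 -m handwheel '[{"gripper":1,"offset":[0,0,0],"rotation":[0,0,0]},{"gripper":1,"offset":[0,0,0],"rotation":[0,0,0]},{"gripper":1,"offset":[0,0,0],"rotation":[0,0,0]},{"gripper":1,"offset":[0,0,0],"rotation":[0,0,0]},{"gripper":1,"offset":[0,0,0],"rotation":[0,0,0]},{"gripper":1,"offset":[0,0,0],"rotation":[0,0,0]},{"gripper":1,"offset":[0,0,0],"rotation":[0,0,0]},{"gripper":1,"offset":[0,0,0],"rotation":[0,0,0]}]' 40
python3 - <<'E'
from h import *
import pickle
np.set_printoptions(precision=4,suppress=True)
d=ctrl.get_image("wrist"); o=ctrl.get_obs(); print(o["opening"],o["grip_force"],o["contact_force"])
D=pickle.load(open("d1.pkl","rb")); C=D["scene"]; L=D["side"]
# chest: seal (black) outline in scene and side crops from q.png pixel readings
cs=lambda x,y:(315+x/3,165+y/4); ls=lambda x,y:(210+(x-390)*120/390,100+y*130/480)
sc={"-x-y":cs(114,43),"+x-y":cs(12,328),"+x+y":cs(222,455)}
si={"+x-y":ls(699,186),"-x-y":ls(680,457),"-x+y":ls(448,434)}
for z in (.115,.121,.127):
    print(z,{k:onz(C,*v,z)[:2] for k,v in sc.items()},{k:onz(L,*v,z)[:2] for k,v in si.items()})
print("tin",onz(C,*cs(180,372),.067),onz(L,*ls(538,248),.067))
# lid top outer/inner corners, triangulate
def tri(p,q):
    o1,r1=ray(C,*p);o2,r2=ray(L,*q);A=np.stack([r1,-r2],1);s=np.linalg.lstsq(A,o2-o1,rcond=None)[0]
    a,b=o1+s[0]*r1,o2+s[1]*r2; return (a+b)/2,np.linalg.norm(a-b)
print("lid -x top inner",tri(cs(340,26),ls(438,360)),"+x top inner",tri(cs(233,375),ls(473,54)))
print("lid +x top outer",tri(cs(261,381),ls(450,52)), "lid -x top outer",tri(cs(366,37),ls(416,356)))
E
```

```text
t: 7.45
tool_pos: [0.5117, -0.1254, 0.0326]
tool_rot: [-3.141, -0.001, 0.001]
contact_force: [0.3, 0.3, -0.5]
opening: 0.047
grip_force: 0.0
t: 8.45
tool_pos: [0.5123, -0.1256, 0.0333]
tool_rot: [3.141, 0.001, 0.001]
contact_force: [-0.0, -0.4, 2.3]
opening: 0.0225
grip_force: 39.6
0.021986840682699942 39.591004913672805 [0.863  0.0378 2.7261]
0.115 {'-x-y': array([0.488 , 0.0716]), '+x-y': array([0.7095, 0.0773]), '+x+y': array([0.7032, 0.2741])} {'+x-y': array([0.7097, 0.0739]), '-x-y': array([0.4903, 0.0631]), '-x+y': array([0.4851, 0.2629])}
0.121 {'-x-y': array([0.4904, 0.0722]), '+x-y': array([0.7107, 0.0779]), '+x+y': array([0.7045, 0.2735])} {'+x-y': array([0.7073, 0.0735]), '-x-y': array([0.4889, 0.0627]), '-x+y': array([0.4837, 0.2616])}
0.127 {'-x-y': array([0.4928, 0.0728]), '+x-y': array([0.7119, 0.0785]), '+x+y': array([0.7057, 0.273 ])} {'+x-y': array([0.7048, 0.073 ]), '-x-y': array([0.4874, 0.0623]), '-x+y': array([0.4822, 0.2604])}
tin [0.6591 0.2218 0.067 ] [0.6588 0.2171 0.067 ]
lid -x top inner (array([0.4844, 0.2379, 0.318 ]), np.float64(0.003879400982395251)) +x top inner (array([0.7037, 0.2462, 0.3201]), np.float64(0.0014293070027976522))
lid +x top outer (array([0.6998, 0.2635, 0.327 ]), np.float64(0.0032599894639159907)) lid -x top outer (array([0.484 , 0.2557, 0.3214]), np.float64(0.007690991193833507))
```

```bash
python3 -m handwheel '[{"gripper":1,"offset":[0,0,-5],"rotation":[0,0,0]},{"gripper":1,"offset":[0,0,-18],"rotation":[0,0,0]},{"gripper":1,"offset":[0,0,-40],"rotation":[0,0,0]},{"gripper":1,"offset":[0,0,-65],"rotation":[0,0,0]},{"gripper":1,"offset":[0,0,-92],"rotation":[0,0,0]},{"gripper":1,"offset":[0,0,-120],"rotation":[0,0,0]},{"gripper":1,"offset":[0,0,-145],"rotation":[0,0,0]},{"gripper":1,"offset":[0,0,-165],"rotation":[0,0,0]}]' 45
python3 -m handwheel '[{"gripper":1,"offset":[3,-15,0],"rotation":[0,0,0]},{"gripper":1,"offset":[9,-45,0],"rotation":[0,0,0]},{"gripper":1,"offset":[18,-85,0],"rotation":[0,0,0]},{"gripper":1,"offset":[28,-128,0],"rotation":[0,0,0]},{"gripper":1,"offset":[38,-170,0],"rotation":[0,0,0]},{"gripper":1,"offset":[47,-210,0],"rotation":[0,0,0]},{"gripper":1,"offset":[53,-240,0],"rotation":[0,0,0]},{"gripper":1,"offset":[56,-254,0],"rotation":[0,0,0]}]'
python3 - <<'E'
from h import *
import pickle
np.set_printoptions(precision=4,suppress=True)
P=dict(w=ctrl.get_image("wrist"),s=ctrl.get_image("scene"),l=ctrl.get_image("side")); pickle.dump(P,open("d4.pkl","wb"))
o=ctrl.get_obs(); print(o["tool_pos"],o["opening"],o["grip_force"],o["contact_force"])
# canister white blob
for d,n in ((P["w"],"wrist"),(P["s"],"scene"),(P["l"],"side")):
    hsv=cv2.cvtColor(d["image"],cv2.COLOR_RGB2HSV); m=((hsv[...,1]<30)&(hsv[...,2]>110)).astype(np.uint8)
    c=proj(d,o["tool_pos"]+[0,0,.0],n); k,lab,st,ce=cv2.connectedComponentsWithStats(m)
    for i in range(1,k):
        if st[i,4]>40 and np.hypot(*(ce[i]-c))<70: print(n,np.round(c),st[i],ce[i])
# inner walls in wrist view: seal black pixels
E
```

```text
t: 9.5
tool_pos: [0.5119, -0.1255, 0.1996]
tool_rot: [3.141, 0.001, 0.001]
contact_force: [-0.2, 0.5, -3.4]
opening: 0.0224
grip_force: 44.2
t: 10.5
tool_pos: [0.5667, 0.1307, 0.1962]
tool_rot: [3.141, 0.005, -0.005]
contact_force: [0.1, -0.8, -3.1]
opening: 0.0221
grip_force: 44.4
[0.5672 0.1287 0.1971] 0.022210461135393093 44.45162270218134 [-0.2483  0.0743 -2.466 ]
wrist [325. 226.] [ 263  172  121  128 8926] [322.7656 229.9988]
wrist [325. 226.] [282 267   9  10  53] [287.3208 270.4717]
wrist [325. 226.] [356 267   8  10  44] [358.2727 270.3409]
scene [363. 199.] [353 188  27  21 319] [364.7398 199.3323]
scene [363. 199.] [366 250  18  17 227] [374.8238 257.63  ]
```

```bash
python3 -m handwheel '[{"gripper":1,"offset":[1,0,8],"rotation":[0,0,0]},{"gripper":1,"offset":[1,0,26],"rotation":[0,0,0]},{"gripper":1,"offset":[1,0,48],"rotation":[0,0,0]},{"gripper":1,"offset":[1,0,72],"rotation":[0,0,0]},{"gripper":1,"offset":[1,0,96],"rotation":[0,0,0]},{"gripper":1,"offset":[1,0,118],"rotation":[0,0,0]},{"gripper":1,"offset":[1,0,134],"rotation":[0,0,0]},{"gripper":1,"offset":[1,0,143],"rotation":[0,0,0]}]'
python3 -m handwheel '[{"gripper":1,"offset":[0,0,1.2],"rotation":[0,0,0]},{"gripper":1,"offset":[0,0,2.4],"rotation":[0,0,0]},{"gripper":1,"offset":[0,0,3.6],"rotation":[0,0,0]},{"gripper":1,"offset":[0,0,4.8],"rotation":[0,0,0]},{"gripper":1,"offset":[0,0,5.6],"rotation":[0,0,0]},{"gripper":1,"offset":[0,0,6.4],"rotation":[0,0,0]},{"gripper":1,"offset":[0,0,7],"rotation":[0,0,0]},{"gripper":1,"offset":[0,0,7.5],"rotation":[0,0,0]}]'
```

```text
t: 11.65
tool_pos: [0.5679, 0.128, 0.0532]
tool_rot: [3.141, 0.0, -0.003]
contact_force: [0.3, -0.3, -2.5]
opening: 0.0218
grip_force: 44.4
t: 12.65
tool_pos: [0.5688, 0.1285, 0.0474]
tool_rot: [-3.142, -0.001, 0.0]
contact_force: [0.3, -0.4, -2.9]
opening: 0.022
grip_force: 44.5
```

```bash
python3 -m handwheel '[{"gripper":1,"offset":[0,0,0.3],"rotation":[0,0,0]},{"gripper":1,"offset":[0,0,0.6],"rotation":[0,0,0]},{"gripper":1,"offset":[0,0,0.9],"rotation":[0,0,0]},{"gripper":1,"offset":[0,0,1.2],"rotation":[0,0,0]},{"gripper":1,"offset":[0,0,1.5],"rotation":[0,0,0]},{"gripper":1,"offset":[0,0,1.8],"rotation":[0,0,0]},{"gripper":1,"offset":[0,0,2],"rotation":[0,0,0]},{"gripper":1,"offset":[0,0,2.2],"rotation":[0,0,0]}]'
```

```text
t: 13.65
tool_pos: [0.5688, 0.1286, 0.0453]
tool_rot: [-3.142, -0.001, 0.0]
contact_force: [0.4, 0.3, -1.6]
opening: 0.0224
grip_force: 44.5
```

```bash
python3 -m handwheel '[{"gripper":1,"offset":[0,0,0.1],"rotation":[0,0,0]},{"gripper":1,"offset":[0,0,0.2],"rotation":[0,0,0]},{"gripper":1,"offset":[0,0,0.3],"rotation":[0,0,0]},{"gripper":1,"offset":[0,0,0.4],"rotation":[0,0,0]},{"gripper":1,"offset":[0,0,0.5],"rotation":[0,0,0]},{"gripper":1,"offset":[0,0,0.5],"rotation":[0,0,0]},{"gripper":1,"offset":[0,0,0.5],"rotation":[0,0,0]},{"gripper":1,"offset":[0,0,0.5],"rotation":[0,0,0]}]'
```

```text
t: 14.65
tool_pos: [0.5691, 0.1286, 0.0453]
tool_rot: [-3.142, -0.001, -0.001]
contact_force: [-2.8, -0.4, 5.3]
opening: 0.0223
grip_force: 45.2
```

Floor contact at +5 N. I release to 45 mm, then go straight up.

```bash
python3 -m handwheel '[{"gripper":0.3,"offset":[0,0,-0.3],"rotation":[0,0,0]},{"gripper":0.3,"offset":[0,0,-0.3],"rotation":[0,0,0]},{"gripper":0.1,"offset":[0,0,-0.3],"rotation":[0,0,0]},{"gripper":0.1,"offset":[0,0,-0.3],"rotation":[0,0,0]},{"gripper":0.1,"offset":[0,0,-2],"rotation":[0,0,0]},{"gripper":0.1,"offset":[0,0,-8],"rotation":[0,0,0]},{"gripper":0.1,"offset":[0,0,-18],"rotation":[0,0,0]},{"gripper":0.1,"offset":[0,0,-30],"rotation":[0,0,0]}]'
python3 -m handwheel '[{"gripper":0.1,"offset":[0,0,-20],"rotation":[0,0,0]},{"gripper":0.1,"offset":[0,0,-50],"rotation":[0,0,0]},{"gripper":0.1,"offset":[0,0,-85],"rotation":[0,0,0]},{"gripper":0.1,"offset":[0,0,-125],"rotation":[0,0,0]},{"gripper":0.1,"offset":[0,0,-170],"rotation":[0,0,0]},{"gripper":0.1,"offset":[0,0,-215],"rotation":[0,0,0]},{"gripper":0.1,"offset":[0,0,-255],"rotation":[0,0,0]},{"gripper":0.1,"offset":[0,0,-290],"rotation":[0,0,0]}]'
python3 - <<'E'
from h import *
import pickle
np.set_printoptions(precision=4,suppress=True)
P=dict(wrist=ctrl.get_image("wrist"),scene=ctrl.get_image("scene"),side=ctrl.get_image("side")); pickle.dump(P,open("d5.pkl","wb"))
o=ctrl.get_obs(); print(o["tool_pos"],o["opening"],o["contact_force"],o["q"])
for n,d in P.items():
    hsv=cv2.cvtColor(d["image"],cv2.COLOR_RGB2HSV); m=((hsv[...,1]<35)&(hsv[...,2]>110)).astype(np.uint8)
    c=proj(d,(.568,.129,.076),n); k,lab,st,ce=cv2.connectedComponentsWithStats(m)
    for i in range(1,k):
        if st[i,4]>40 and np.hypot(*(ce[i]-c))<70: print(n,np.round(c),st[i],ce[i],onz(d,*ce[i],.076,n))
d=P["wrist"]; print([ (n,np.round(proj(d,p,"wrist"))) for n,p in dict(mm=(.490,.067,.12),pm=(.71,.075,.12),lidm=(.484,.256,.321),lidp=(.70,.2635,.325)).items()])
E
```

```text
t: 15.65
tool_pos: [0.569, 0.1286, 0.0758]
tool_rot: [-3.142, -0.001, -0.001]
contact_force: [0.6, 0.8, 0.1]
opening: 0.0387
grip_force: 0.0
t: 16.65
tool_pos: [0.5687, 0.1286, 0.3686]
tool_rot: [-3.141, -0.001, -0.005]
contact_force: [0.7, -0.8, -0.8]
opening: 0.0385
grip_force: 0.0
[0.5696 0.1286 0.3692] 0.038801694004917946 [0.9597 0.0484 0.9045] [ 0.0947 -0.0935  1.4674  0.      1.7609  1.6647]
wrist [322. 160.] [ 302  137   42   44 1423] [322.6971 158.8819] [0.5693 0.1282 0.076 ]
scene [358. 214.] [348 203  24  23 425] [358.9365 213.6894] [0.5677 0.1306 0.076 ]
scene [358. 214.] [366 250  18  17 232] [374.7284 257.6121] [0.6606 0.2204 0.076 ]
side [281. 199.] [280 189  13  26 268] [285.1978 201.1866] [0.5619 0.1145 0.076 ]
[('mm', array([364., 217.])), ('pm', array([362.,  64.])), ('lidm', array([186., 291.])), ('lidp', array([153.,  47.]))]
```

The canister is standing upright at the free spot. Lid estimate: hinge y≈0.269, z≈0.117, angle ≈1.43. I move behind the lid with the fingers shut.

```bash
python3 -m handwheel '[{"gripper":1,"offset":[3,-24,0],"rotation":[0,0,-0.18]},{"gripper":1,"offset":[6,-49,0],"rotation":[0,0,-0.36]},{"gripper":1,"offset":[9,-73,0],"rotation":[0,0,-0.54]},{"gripper":1,"offset":[12,-98,0],"rotation":[0,0,-0.72]},{"gripper":1,"offset":[15,-122,0],"rotation":[0,0,-0.9]},{"gripper":1,"offset":[18,-147,0],"rotation":[0,0,-1.08]},{"gripper":1,"offset":[21,-172,0],"rotation":[0,0,-1.26]},{"gripper":1,"offset":[23,-196,0],"rotation":[0,0,-1.44]}]' 60
python3 -m handwheel '[{"gripper":1,"offset":[0,0,0],"rotation":[0,0,-0.164]},{"gripper":1,"offset":[0,0,10],"rotation":[0,0,-0.164]},{"gripper":1,"offset":[0,0,30],"rotation":[0,0,-0.164]},{"gripper":1,"offset":[0,0,50],"rotation":[0,0,-0.164]},{"gripper":1,"offset":[0,0,70],"rotation":[0,0,-0.164]},{"gripper":1,"offset":[0,0,90],"rotation":[0,0,-0.164]},{"gripper":1,"offset":[0,0,104],"rotation":[0,0,-0.164]},{"gripper":1,"offset":[0,0,110],"rotation":[0,0,-0.164]}]'
python3 -c "
from h import *
o=ctrl.get_obs(); print(o['tool_pos'],R.from_rotvec(o['tool_rot']).as_matrix().round(3),o['contact_force'],o['q'])"
```

```text
t: 17.8
tool_pos: [0.591, 0.3251, 0.3631]
tool_rot: [-2.354, -2.079, 0.004]
contact_force: [-0.5, 0.2, -0.4]
opening: 0.0004
grip_force: 0.0
t: 18.8
tool_pos: [0.5913, 0.3244, 0.2533]
tool_rot: [-2.183, -2.258, 0.002]
contact_force: [-0.5, -0.3, -0.3]
opening: -0.0
grip_force: 0.0
[0.59126528 0.3243699  0.25331686] [[-0.034  0.999 -0.001]
 [ 0.999  0.034 -0.001]
 [-0.001 -0.001 -1.   ]] [-0.47637747 -0.26023788 -0.33373946] [3.91516486e-01 1.40610740e-01 1.41769581e+00 1.26509576e-05
 1.58487054e+00 3.57627185e-01]
```

```bash
python3 -m handwheel '[{"gripper":1,"offset":[-8,0,0],"rotation":[0,0,0]},{"gripper":1,"offset":[-16,0,0],"rotation":[0,0,0]},{"gripper":1,"offset":[-24,0,0],"rotation":[0,0,0]},{"gripper":1,"offset":[-30,0,0],"rotation":[0,0,0]},{"gripper":1,"offset":[-34,0,0],"rotation":[0,0,0]},{"gripper":1,"offset":[-38,0,0],"rotation":[0,0,0]},{"gripper":1,"offset":[-41,0,0],"rotation":[0,0,0]},{"gripper":1,"offset":[-44,0,0],"rotation":[0,0,0]}]'
python3 -m handwheel '[{"gripper":1,"offset":[-2,0,0],"rotation":[0,0,0]},{"gripper":1,"offset":[-4,0,0],"rotation":[0,0,0]},{"gripper":1,"offset":[-6,0,0],"rotation":[0,0,0]},{"gripper":1,"offset":[-8,0,0],"rotation":[0,0,0]},{"gripper":1,"offset":[-10,0,0],"rotation":[0,0,0]},{"gripper":1,"offset":[-12,0,0],"rotation":[0,0,0]},{"gripper":1,"offset":[-14,0,0],"rotation":[0,0,0]},{"gripper":1,"offset":[-16,0,0],"rotation":[0,0,0]}]'
```

```text
t: 19.8
tool_pos: [0.5931, 0.2805, 0.2547]
tool_rot: [-2.183, -2.259, 0.0]
contact_force: [-0.2, 0.6, -0.5]
opening: -0.0002
grip_force: 0.0
t: 20.8
tool_pos: [0.5935, 0.2671, 0.2545]
tool_rot: [-2.179, -2.258, -0.006]
contact_force: [0.8, 7.2, -2.5]
opening: -0.0001
grip_force: 3.4
```

```bash
cat > arc.py <<'E'
import numpy as np,sys
r=.175;k=lambda t:np.array([-r*np.cos(t)+.022*np.sin(t), r*np.sin(t)+.022*np.cos(t)])*1000
t=1.36
for step in (.04,)*4+(.03,)*6:
    ts=t-step*np.arange(1,9); print(round(t,2),'->',round(ts[-1],2),[[round(a-b,1) for a,b in zip(k(x),k(t))] for x in ts]); t=ts[-1]
    if t<0.1: break
E
python3 arc.py
```

```text
1.36 -> 1.04 [[np.float64(-7.0), np.float64(-0.7)], [np.float64(-14.0), np.float64(-1.8)], [np.float64(-20.9), np.float64(-3.1)], [np.float64(-27.8), np.float64(-4.7)], [np.float64(-34.6), np.float64(-6.5)], [np.float64(-41.3), np.float64(-8.6)], [np.float64(-48.0), np.float64(-11.0)], [np.float64(-54.5), np.float64(-13.7)]]
1.04 -> 0.72 [[np.float64(-6.4), np.float64(-2.9)], [np.float64(-12.7), np.float64(-6.1)], [np.float64(-18.9), np.float64(-9.5)], [np.float64(-24.9), np.float64(-13.2)], [np.float64(-30.8), np.float64(-17.1)], [np.float64(-36.5), np.float64(-21.2)], [np.float64(-42.1), np.float64(-25.5)], [np.float64(-47.4), np.float64(-30.1)]]
0.72 -> 0.4 [[np.float64(-5.2), np.float64(-4.8)], [np.float64(-10.2), np.float64(-9.8)], [np.float64(-15.0), np.float64(-15.0)], [np.float64(-19.5), np.float64(-20.3)], [np.float64(-23.9), np.float64(-25.9)], [np.float64(-28.0), np.float64(-31.6)], [np.float64(-31.9), np.float64(-37.5)], [np.float64(-35.6), np.float64(-43.5)]]
0.4 -> 0.08 [[np.float64(-3.4), np.float64(-6.2)], [np.float64(-6.6), np.float64(-12.5)], [np.float64(-9.5), np.float64(-18.9)], [np.float64(-12.1), np.float64(-25.4)], [np.float64(-14.5), np.float64(-32.1)], [np.float64(-16.6), np.float64(-38.8)], [np.float64(-18.5), np.float64(-45.6)], [np.float64(-20.1), np.float64(-52.5)]]
```

```bash
python3 -m handwheel '[{"gripper":1,"offset":[-7,0,0.7],"rotation":[0,0,0]},{"gripper":1,"offset":[-14,0,1.8],"rotation":[0,0,0]},{"gripper":1,"offset":[-21,0,3.1],"rotation":[0,0,0]},{"gripper":1,"offset":[-28,0,4.7],"rotation":[0,0,0]},{"gripper":1,"offset":[-34.6,0,6.5],"rotation":[0,0,0]},{"gripper":1,"offset":[-41.3,0,8.6],"rotation":[0,0,0]},{"gripper":1,"offset":[-48,0,11],"rotation":[0,0,0]},{"gripper":1,"offset":[-54.5,0,13.7],"rotation":[0,0,0]}]'
```

```text
t: 21.8
tool_pos: [0.5954, 0.2121, 0.2413]
tool_rot: [-2.18, -2.259, -0.005]
contact_force: [-0.8, 5.8, 0.4]
opening: -0.0001
grip_force: 2.7
```

```bash
python3 -m handwheel '[{"gripper":1,"offset":[-6.4,0,2.9],"rotation":[0,0,0]},{"gripper":1,"offset":[-12.7,0,6.1],"rotation":[0,0,0]},{"gripper":1,"offset":[-18.9,0,9.5],"rotation":[0,0,0]},{"gripper":1,"offset":[-24.9,0,13.2],"rotation":[0,0,0]},{"gripper":1,"offset":[-30.8,0,17.1],"rotation":[0,0,0]},{"gripper":1,"offset":[-36.5,0,21.2],"rotation":[0,0,0]},{"gripper":1,"offset":[-42.1,0,25.5],"rotation":[0,0,0]},{"gripper":1,"offset":[-47.4,0,30.1],"rotation":[0,0,0]}]'
python3 - <<'E'
from h import *
import pickle
np.set_printoptions(precision=4,suppress=True)
o=ctrl.get_obs(); print(o["tool_pos"],o["contact_force"],o["wrist_torque"])
E
```

```text
t: 22.8
tool_pos: [0.597, 0.1641, 0.2114]
tool_rot: [-2.181, -2.259, -0.003]
contact_force: [-0.9, 5.1, 1.0]
opening: -0.0
grip_force: 2.0
[0.597  0.1641 0.2114] [-0.8803  5.0917  1.0083] [ 0.9031  0.1701 -0.0215]
```

```bash
python3 -m handwheel '[{"gripper":1,"offset":[-5.2,0,4.8],"rotation":[0,0,0]},{"gripper":1,"offset":[-10.2,0,9.8],"rotation":[0,0,0]},{"gripper":1,"offset":[-15,0,15],"rotation":[0,0,0]},{"gripper":1,"offset":[-19.5,0,20.3],"rotation":[0,0,0]},{"gripper":1,"offset":[-19.5,0,20.3],"rotation":[0,0,0]},{"gripper":1,"offset":[-19.5,0,20.3],"rotation":[0,0,0]},{"gripper":1,"offset":[-19.5,0,20.3],"rotation":[0,0,0]},{"gripper":1,"offset":[-19.5,0,20.3],"rotation":[0,0,0]}]'
python3 - <<'E'
from h import *
import pickle
np.set_printoptions(precision=4,suppress=True)
o=ctrl.get_obs(); print(o["tool_pos"],o["contact_force"],o["wrist_torque"])
P={n:ctrl.get_image(n) for n in("scene","side","wrist")}; pickle.dump(P,open("d6.pkl","wb"))
H0=np.array([.594,.269,.117]); ex=np.array([.9995,.033,0]); ey=np.array([-.033,.9995,0]); ez=np.array([0,0,1.])
old=pickle.load(open("d1.pkl","rb"))
# changed-pixel lid mask: leading edge; compare predicted corner pixels for several angles
for n in("scene","side"):
    d=P[n]; hsv=cv2.cvtColor(d["image"],cv2.COLOR_RGB2HSV)
    diff=(cv2.absdiff(d["image"],old[n]["image"]).max(2)>35)
    brown=(hsv[...,0]<16)&(hsv[...,1]>110)&(hsv[...,2]>60)&diff
    k,lab,st,ce=cv2.connectedComponentsWithStats(brown.astype(np.uint8))
    for i in range(1,k):
        if st[i,4]>150:
            q=cv2.approxPolyDP(cv2.findContours((lab==i).astype(np.uint8),0,2)[0][0],4,True)[:,0].tolist(); print(n,st[i],q)
    for t in (.5,.6,.7,.8,.9):
        dd=-ey*np.cos(t)+ez*np.sin(t); nn=ey*np.sin(t)+ez*np.cos(t)
        print(t,[np.round(proj(d,H0+s*.11*ex+.205*dd+w*nn)).tolist() for s in(-1,1) for w in (0,.022)])
E
```

```text
t: 23.8
tool_pos: [0.5978, 0.143, 0.1907]
tool_rot: [2.183, 2.258, -0.0]
contact_force: [-0.2, 0.5, -0.2]
opening: -0.0003
grip_force: 0.0
[0.5978 0.143  0.1907] [-0.2411  0.4995 -0.1995] [-0.0106 -0.009   0.0245]
scene [437   0  30  27 300] [[437, 0], [458, 15], [456, 26], [466, 0]]
scene [ 346   18  108  171 6223] [[453, 19], [429, 24], [416, 20], [405, 35], [414, 43], [409, 51], [419, 46], [426, 54], [425, 68], [415, 82], [420, 87], [394, 89], [375, 83], [382, 91], [374, 113], [383, 109], [417, 122], [411, 145], [370, 135], [371, 124], [359, 130], [346, 167], [353, 170], [351, 176], [357, 177], [356, 164], [358, 171], [395, 183], [403, 170], [399, 184], [406, 188], [437, 99], [432, 90], [440, 69], [434, 64], [444, 63], [439, 60], [443, 37]]
scene [ 330  191   69   88 1101] [[348, 191], [330, 240], [394, 278], [398, 269], [368, 251], [363, 260], [338, 244], [345, 225], [368, 223], [353, 217], [359, 207], [355, 196], [342, 207]]
scene [378 199  33  56 519] [[387, 199], [381, 206], [389, 214], [378, 235], [394, 218], [390, 211], [406, 218], [394, 254], [410, 215]]
0.5 [[361.0, 164.0]
[... 1038 characters left out ...]
de [ 214  220   64  125 6237] [[276, 221], [230, 221], [214, 344], [259, 342], [270, 324]]
side [ 206  349   50   51 1269] [[255, 349], [218, 350], [227, 358], [220, 369], [212, 365], [213, 353], [216, 368], [206, 391], [209, 399], [228, 397], [235, 384], [230, 371], [244, 370]]
side [240 371  29  29 222] [[242, 371], [263, 389], [265, 399], [268, 385]]
0.5 [[289.0, 214.0], [285.0, 211.0], [297.0, 136.0], [293.0, 132.0]]
0.6 [[285.0, 211.0], [279.0, 209.0], [293.0, 133.0], [288.0, 129.0]]
0.7 [[279.0, 209.0], [273.0, 207.0], [288.0, 130.0], [282.0, 127.0]]
0.8 [[273.0, 207.0], [267.0, 205.0], [282.0, 127.0], [276.0, 124.0]]
0.9 [[267.0, 205.0], [259.0, 203.0], [276.0, 124.0], [269.0, 122.0]]
```

```bash
sed -i 's/^t=1.36/t=.56/; s/(.04,)\*4+(.03,)\*6/(.03,.025,.0)/' arc.py; python3 arc.py | sed 's/np.float64//g'
```

```text
0.56 -> 0.32 [[(-3.3), (-4.1)], [(-6.4), (-8.4)], [(-9.5), (-12.7)], [(-12.4), (-17.2)], [(-15.1), (-21.7)], [(-17.8), (-26.3)], [(-20.3), (-30.9)], [(-22.6), (-35.7)]]
0.32 -> 0.12 [[(-1.8), (-4.0)], [(-3.6), (-8.1)], [(-5.2), (-12.1)], [(-6.8), (-16.3)], [(-8.2), (-20.4)], [(-9.6), (-24.6)], [(-10.8), (-28.9)], [(-11.9), (-33.1)]]
0.12 -> 0.12 [[(0.0), (0.0)], [(0.0), (0.0)], [(0.0), (0.0)], [(0.0), (0.0)], [(0.0), (0.0)], [(0.0), (0.0)], [(0.0), (0.0)], [(0.0), (0.0)]]
```

```bash
python3 -m handwheel '[{"gripper":1,"offset":[-3.3,0,4.1],"rotation":[0,0,0]},{"gripper":1,"offset":[-6.4,0,8.4],"rotation":[0,0,0]},{"gripper":1,"offset":[-9.5,0,12.7],"rotation":[0,0,0]},{"gripper":1,"offset":[-12.4,0,17.2],"rotation":[0,0,0]},{"gripper":1,"offset":[-15.1,0,21.7],"rotation":[0,0,0]},{"gripper":1,"offset":[-17.8,0,26.3],"rotation":[0,0,0]},{"gripper":1,"offset":[-20.3,0,30.9],"rotation":[0,0,0]},{"gripper":1,"offset":[-22.6,0,35.7],"rotation":[0,0,0]}]'
python3 -m handwheel '[{"gripper":1,"offset":[-1.8,0,4],"rotation":[0,0,0]},{"gripper":1,"offset":[-3.6,0,8.1],"rotation":[0,0,0]},{"gripper":1,"offset":[-5.2,0,12.1],"rotation":[0,0,0]},{"gripper":1,"offset":[-6.8,0,16.3],"rotation":[0,0,0]},{"gripper":1,"offset":[-8.2,0,20.4],"rotation":[0,0,0]},{"gripper":1,"offset":[-9.6,0,24.6],"rotation":[0,0,0]},{"gripper":1,"offset":[-10.8,0,28.9],"rotation":[0,0,0]},{"gripper":1,"offset":[-11.9,0,33.1],"rotation":[0,0,0]}]'
```

```text
t: 24.95
tool_pos: [0.5988, 0.1206, 0.1548]
tool_rot: [2.183, 2.259, 0.001]
contact_force: [0.7, 2.0, 2.6]
opening: 0.0001
grip_force: 1.4
t: 25.95
tool_pos: [0.5988, 0.1087, 0.1215]
tool_rot: [-2.183, -2.259, 0.0]
contact_force: [1.9, 2.2, 1.4]
opening: 0.0002
grip_force: 1.2
```

```bash
python3 -m handwheel '[{"gripper":1,"offset":[-0.2,0,1.5],"rotation":[0,0,0]},{"gripper":1,"offset":[-0.4,0,3],"rotation":[0,0,0]},{"gripper":1,"offset":[-0.6,0,4.5],"rotation":[0,0,0]},{"gripper":1,"offset":[-0.8,0,6],"rotation":[0,0,0]},{"gripper":1,"offset":[-1,0,7.5],"rotation":[0,0,0]},{"gripper":1,"offset":[-1.2,0,9],"rotation":[0,0,0]},{"gripper":1,"offset":[-1.4,0,10.5],"rotation":[0,0,0]},{"gripper":1,"offset":[-1.6,0,12],"rotation":[0,0,0]}]'
```

```text
t: 26.95
tool_pos: [0.599, 0.1071, 0.1098]
tool_rot: [2.183, 2.259, -0.0]
contact_force: [-1.4, -1.5, 3.6]
opening: 0.0
grip_force: 1.4
```

```bash
python3 -m handwheel '[{"gripper":1,"offset":[0,0,0.6],"rotation":[0,0,0]},{"gripper":1,"offset":[0,0,1.2],"rotation":[0,0,0]},{"gripper":1,"offset":[0,0,1.8],"rotation":[0,0,0]},{"gripper":1,"offset":[0,0,2.4],"rotation":[0,0,0]},{"gripper":1,"offset":[0,0,3],"rotation":[0,0,0]},{"gripper":1,"offset":[0,0,3.6],"rotation":[0,0,0]},{"gripper":1,"offset":[0,0,4.1],"rotation":[0,0,0]},{"gripper":1,"offset":[0,0,4.5],"rotation":[0,0,0]}]'
```

```text
t: 27.95
tool_pos: [0.5992, 0.1067, 0.1061]
tool_rot: [2.183, 2.258, -0.001]
contact_force: [-3.2, -4.9, 8.0]
opening: 0.0001
grip_force: 3.6
```

```bash
python3 -m handwheel '[{"gripper":1,"offset":[-0.2,-0.1,0.25],"rotation":[0,0,0]},{"gripper":1,"offset":[-0.4,-0.2,0.5],"rotation":[0,0,0]},{"gripper":1,"offset":[-0.6,-0.3,0.75],"rotation":[0,0,0]},{"gripper":1,"offset":[-0.8,-0.4,1],"rotation":[0,0,0]},{"gripper":1,"offset":[-0.8,-0.5,1.25],"rotation":[0,0,0]},{"gripper":1,"offset":[-0.8,-0.5,1.5],"rotation":[0,0,0]},{"gripper":1,"offset":[-0.8,-0.5,1.75],"rotation":[0,0,0]},{"gripper":1,"offset":[-0.8,-0.5,2],"rotation":[0,0,0]}]'
```

```text
t: 28.95
tool_pos: [0.5992, 0.1065, 0.1048]
tool_rot: [2.183, 2.258, 0.002]
contact_force: [-2.8, -3.3, 7.9]
opening: -0.0001
grip_force: 4.2
```

```bash
python3 -m handwheel '[{"gripper":1,"offset":[-0.2,-0.1,0.2],"rotation":[0,0,0]},{"gripper":1,"offset":[-0.4,-0.2,0.4],"rotation":[0,0,0]},{"gripper":1,"offset":[-0.5,-0.3,0.6],"rotation":[0,0,0]},{"gripper":1,"offset":[-0.5,-0.4,0.8],"rotation":[0,0,0]},{"gripper":1,"offset":[-0.5,-0.5,1],"rotation":[0,0,0]},{"gripper":1,"offset":[-0.5,-0.5,1.2],"rotation":[0,0,0]},{"gripper":1,"offset":[-0.5,-0.5,1.4],"rotation":[0,0,0]},{"gripper":1,"offset":[-0.5,-0.5,1.5],"rotation":[0,0,0]}]'
```

```text
t: 29.95
tool_pos: [0.5993, 0.1064, 0.1043]
tool_rot: [2.182, 2.258, 0.004]
contact_force: [-2.4, -2.1, 10.8]
opening: -0.0
grip_force: 5.6
```

```bash
python3 -m handwheel '[{"gripper":1,"offset":[0,0,0.2],"rotation":[0,0,0]},{"gripper":1,"offset":[0,0,0.4],"rotation":[0,0,0]},{"gripper":1,"offset":[0,0,0.6],"rotation":[0,0,0]},{"gripper":1,"offset":[0,0,0.8],"rotation":[0,0,0]},{"gripper":1,"offset":[0,0,1],"rotation":[0,0,0]},{"gripper":1,"offset":[0,0,1],"rotation":[0,0,0]},{"gripper":1,"offset":[0,0,1],"rotation":[0,0,0]},{"gripper":1,"offset":[0,0,1],"rotation":[0,0,0]}]'
python3 -c "
from h import *
for i in range(3): o=ctrl.get_obs(); print(o['tool_pos'].round(4),o['contact_force'].round(1))"
```

```text
t: 30.95
tool_pos: [0.5993, 0.1064, 0.1043]
tool_rot: [2.182, 2.258, 0.004]
contact_force: [-4.3, -1.3, 15.3]
opening: -0.0002
grip_force: 7.4
[0.5993 0.1064 0.1043] [-4.3 -1.3 15.3]
[0.5993 0.1064 0.1043] [-4.3 -1.3 15.3]
[0.5993 0.1064 0.1043] [-4.3 -1.3 15.3]
```

Position stopped at 0.1043 while force rose from 10.8 to 15.3 N, so the lid is home. I add a little and hold.

```bash
python3 -m handwheel '[{"gripper":1,"offset":[0,-0.2,0.2],"rotation":[0,0,0]},{"gripper":1,"offset":[0,-0.3,0.4],"rotation":[0,0,0]},{"gripper":1,"offset":[0,-0.3,0.5],"rotation":[0,0,0]},{"gripper":1,"offset":[0,-0.3,0.5],"rotation":[0,0,0]},{"gripper":1,"offset":[0,-0.3,0.5],"rotation":[0,0,0]},{"gripper":1,"offset":[0,-0.3,0.5],"rotation":[0,0,0]},{"gripper":1,"offset":[0,-0.3,0.5],"rotation":[0,0,0]},{"gripper":1,"offset":[0,-0.3,0.5],"rotation":[0,0,0]}]'
python3 -m handwheel '[{"gripper":1,"offset":[0,0,0],"rotation":[0,0,0]},{"gripper":1,"offset":[0,0,0],"rotation":[0,0,0]},{"gripper":1,"offset":[0,0,0],"rotation":[0,0,0]},{"gripper":1,"offset":[0,0,0],"rotation":[0,0,0]},{"gripper":1,"offset":[0,0,0],"rotation":[0,0,0]},{"gripper":1,"offset":[0,0,0],"rotation":[0,0,0]},{"gripper":1,"offset":[0,0,0],"rotation":[0,0,0]},{"gripper":1,"offset":[0,0,0],"rotation":[0,0,0]}]'
python3 - <<'E'
from h import *
import pickle
np.set_printoptions(precision=4,suppress=True)
P={n:ctrl.get_image(n) for n in("scene","side")}; pickle.dump(P,open("d7.pkl","wb")); print(ctrl.get_obs()["contact_force"])
E
```

```text
t: 31.95
tool_pos: [0.5994, 0.1064, 0.1043]
tool_rot: [2.182, 2.258, 0.005]
contact_force: [-5.4, -2.1, 16.4]
opening: -0.0002
grip_force: 8.0
t: 32.95
tool_pos: [0.5993, 0.1064, 0.1043]
tool_rot: [2.182, 2.258, 0.005]
contact_force: [-4.5, -1.7, 15.9]
opening: -0.0001
grip_force: 8.0
[-5.2435 -2.5546 15.7469]
```

```bash
python3 -m handwheel '[{"gripper":1,"offset":[0,-0.3,0.2],"rotation":[0,0,0]},{"gripper":1,"offset":[0,-0.6,0.4],"rotation":[0,0,0]},{"gripper":1,"offset":[0,-0.8,0.6],"rotation":[0,0,0]},{"gripper":1,"offset":[0,-0.8,0.7],"rotation":[0,0,0]},{"gripper":1,"offset":[0,-0.8,0.7],"rotation":[0,0,0]},{"gripper":1,"offset":[0,-0.8,0.7],"rotation":[0,0,0]},{"gripper":1,"offset":[0,-0.8,0.7],"rotation":[0,0,0]},{"gripper":1,"offset":[0,-0.8,0.7],"rotation":[0,0,0]}]'
python3 -m handwheel '[{"gripper":1,"offset":[0,0,0],"rotation":[0,0,0]},{"gripper":1,"offset":[0,0,0],"rotation":[0,0,0]},{"gripper":1,"offset":[0,0,0],"rotation":[0,0,0]},{"gripper":1,"offset":[0,0,0],"rotation":[0,0,0]},{"gripper":1,"offset":[0,0,0],"rotation":[0,0,0]},{"gripper":1,"offset":[0,0,0],"rotation":[0,0,0]},{"gripper":1,"offset":[0,0,0],"rotation":[0,0,0]},{"gripper":1,"offset":[0,0,0],"rotation":[0,0,0]}]'
```

```text
t: 34.05
tool_pos: [0.5994, 0.1064, 0.1043]
tool_rot: [2.181, 2.257, 0.008]
contact_force: [-3.6, -1.8, 17.0]
opening: -0.0002
grip_force: 8.5
t: 35.05
tool_pos: [0.5994, 0.1064, 0.1043]
tool_rot: [2.181, 2.257, 0.008]
contact_force: [-4.6, -2.3, 17.1]
opening: -0.0003
grip_force: 8.5
```

The lid is on its hard stop and was held at 16–17 N for over 4 s. I release and retreat.

```bash
python3 -m handwheel '[{"gripper":1,"offset":[0,0,-1],"rotation":[0,0,0]},{"gripper":1,"offset":[0,0,-2],"rotation":[0,0,0]},{"gripper":1,"offset":[0,0,-4],"rotation":[0,0,0]},{"gripper":1,"offset":[0,0,-7],"rotation":[0,0,0]},{"gripper":1,"offset":[0,0,-15],"rotation":[0,0,0]},{"gripper":1,"offset":[0,0,-35],"rotation":[0,0,0]},{"gripper":1,"offset":[0,0,-60],"rotation":[0,0,0]},{"gripper":1,"offset":[0,0,-90],"rotation":[0,0,0]}]'
python3 -m handwheel '[{"gripper":1,"offset":[0,0,-15],"rotation":[0,0,0]},{"gripper":1,"offset":[0,0,-30],"rotation":[0,0,0]},{"gripper":1,"offset":[0,0,-45],"rotation":[0,0,0]},{"gripper":1,"offset":[0,0,-60],"rotation":[0,0,0]},{"gripper":1,"offset":[0,0,-60],"rotation":[0,0,0]},{"gripper":1,"offset":[0,0,-60],"rotation":[0,0,0]},{"gripper":1,"offset":[0,0,-60],"rotation":[0,0,0]},{"gripper":1,"offset":[0,0,-60],"rotation":[0,0,0]}]'
python3 - <<'E'
from h import *
import pickle
P=pickle.load(open("d7.pkl","rb")); 
d=ctrl.get_image("scene"); m=cv2.absdiff(d["image"],P["scene"]["image"]).max(2)
# lid -y edge +x corner neighbourhood: unchanged pixels => lid stayed home
H0=np.array([.594,.269,.117]); ex=np.array([.9995,.033,0]); ey=np.array([-.033,.9995,0])
u,v=np.round(proj(d,H0+.11*ex-.205*ey+[0,0,.022])).astype(int); print(u,v,m[v-12:v+12,u-12:u+12].max(),(m[v-12:v+12,u-12:u+12]>25).sum())
print(ctrl.get_obs()["contact_force"].round(1))
E
```

```text
t: 36.05
tool_pos: [0.5968, 0.1059, 0.1913]
tool_rot: [-2.183, -2.259, -0.0]
contact_force: [0.6, -0.5, -0.2]
opening: -0.0001
grip_force: 0.0
t: 37.05
tool_pos: [0.5966, 0.1058, 0.2489]
tool_rot: [-2.183, -2.258, 0.001]
contact_force: [-0.1, 1.0, 1.0]
opening: -0.0002
grip_force: 0.0
315 244 53 5
[ 0.5 -0.1 -0.1]
```

```bash
python3 -c "
from station import ctrl
print(ctrl.finish_job())"
```

```text
the job is handed in; nothing more can be done
None
```

The canister stands upright at the free spot in the chest. The lid came down slowly, was pressed home at about 16–17 N for over 4 s and stayed shut; the job was handed in at about 37 s.

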